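# Unpack the setup tools from their carrier into the shadow tray

### The job

The pliers and the screwdriver came over from the next bonder in the carrier, held under its hold-down bar. Lift the bar out of its two open brackets and lay it flat on the bare bench, grip up; then take out the pliers and the screwdriver and lay each in its own cut-out of the shadow tray, so that it is fully down in the cut-out that has its shape. Lay things down, do not drop them, and leave the tweezers in the tray and the gauge, tape, jar and bottle where they are.

Things in the scene. Friction and masses are not known exactly. Their poses are not given: they have to be found in the camera images.
- tool_tray: Fixed shadow tray, black foam on grey, 196 (x) x 153 (y) x 16 mm; origin: centre of the underside, on the bench. Cut-outs along x, 9 mm deep (floor z = 7, rim z = 16 mm): pliers at y = +33.5, screwdriver y = -11.5, tweezers y = -55.5 mm (full). Jaws and blade go toward +x; 2.5 mm clearance all round, no other way fits. Finger channel across all, x = -14 to 16, y = -71 to 71, floor z = 2 mm.
- pliers_seat (a point): Point of the tray, in the finger channel, where point pliers_grip lies when the pliers are fully down in their cut-out (tray frame x = 1, y = 33.5, z = 12 mm; with the pliers held level z = 14 mm). Axes as the tray's.
- driver_seat (a point): Point of the tray, in the finger channel, where point driver_grip lies when the screwdriver is fully down in its cut-out (tray frame x = 1, y = -11.5, z = 15 mm). Axes as the tray's.
- tool_carrier: Fixed aluminium carrier; origin on the bench. Base x = -90 to 76, y = -82 to 82 mm, 8 high; handle to x = -112. Notched black combs at x = -62 to -54 and 48 to 56 mm, up to 46 mm high; the tools lie in them along x, jaws and blade to +x, pliers at y = 25, screwdriver y = -25 mm; between the combs all is free beside and below them. Brackets, open on top: x = -24 to 4, y = +-(66 to 80), 62 mm high.
- hold_bar: Flat steel bar 148 (y) x 14 (x) x 10 mm, rubber strip beneath, black grip on top; 0.1 to 0.2 kg. Origin: centre of its underside. It starts along the carrier's y at carrier x = -10 mm, underside 48 mm above the bench, 2 mm over the tools, its ends 10 mm deep in the bracket slots with 1.5 mm play; it lifts straight up.
- bar_grip (a point): Middle of the bar's black grip (44 along y, 12 along x; 12 to 34 mm above the bar's underside), 24 mm above the underside. Pinch it across x. Axes as the bar's.
- pliers: Flat-nose pliers, 135 mm long along y (jaws -y, handles +y), 51 mm wide over the handles, 13 mm thick, 0.08 to 0.15 kg. Origin: middle of length and width, underside. Starts in the carrier, underside 33 mm above the bench, jaws toward the carrier's +x. Lying in the tray it tips about 0.04 rad, jaws down.
- pliers_grip (a point): Grip point at the joint of the pliers: 14 mm from the origin toward the jaws, 7 mm above the underside. Sides flat and parallel here for 15 mm along y, 20 mm apart across x, from 2 to 11 mm above the underside; 11 mm further back the handles spread. Centre of mass about 29 mm toward the handles from here. Axes as the pliers'.
- driver: Screwdriver 149 mm long along y (blade -y, handle +y): round handle 16 mm in diameter from y = -6 to 70 mm, shank 4 mm, 0.03 to 0.06 kg. Origin: mid-length, 8 mm off the axis (underside as it starts; it may roll). Starts in the carrier, axis 38 mm above the bench, blade toward the carrier's +x.
- driver_grip (a point): Grip point of the screwdriver, on its axis, in the handle 12 mm from mid-length (16 mm across). Centre of mass about 18 mm toward the handle end from here. Axes as the screwdriver's.
- tweezers: Black curved tweezers 117 x 17 x 9 mm in the tray's third cut-out; leave them there.
- bench_clear (a point): Point on the bare bench top left of the work; nothing stands within 95 mm of it: room for the bar, lengthwise along about (-0.8, 0.6) in world x, y. Any other bare part of the bench will do as well.
- gauge: Bystander: dial gauge on its back, 91 x 62 x 17 mm, in front of the work.
- tape_roll: Bystander: roll of masking tape, 91 mm across, 20 mm high, in front of the work.
- jar_flux: Bystander: screw-cap jar, 48 mm across, 50 mm high, at the back.
- solvent_bottle: Bystander: square plastic bottle with metal cap, 60 x 62 x 118 mm, at the back.

How it is judged (in metres and radians):
On the way:
1. the hold-down bar is out of its brackets and lies flat on the bench, grip up (height (world z) of hold_bar below 0.006 m and angle between hold_bar's own z axis and vertical below 0.1 rad and linear speed of hold_bar below 0.02 m/s and angular speed of hold_bar below 0.2 rad/s), for 0.2 s.
At the end, for the whole second after the job is handed in: Bar at rest flat on the bench (underside under 6 mm up, upright within 0.1 rad). Pliers and driver at rest in their cut-outs: grip point within 6 mm of its seat from above and at most 3.5 mm over it, length within 0.08 rad of the tray's x. Tweezers moved under 10 mm (all of step 1 and horizontal distance between pliers_grip and pliers_seat below 0.006 m and z of pliers_grip in the frame of tool_tray below 0.0155 m and angle between the y axis of each of pliers, driver and the x axis of tool_tray, either way round below 0.08 rad and linear speed of each of pliers, driver below 0.02 m/s and angular speed of each of pliers, driver below 0.2 rad/s and horizontal distance between driver_grip and driver_seat below 0.006 m and z of driver_grip in the frame of tool_tray below 0.0185 m and distance of tweezers from where it was at the start of the episode below 0.01 m); the robot touches nothing.
It fails at once if the bar, the pliers or the screwdriver is dropped (moves faster than 0.6 m/s while not held, as after 18 mm of free fall) ((linear speed of hold_bar above 0.6 m/s and contact force between the fingers and hold_bar below 0.1 N) or (linear speed of pliers above 0.6 m/s and contact force between the fingers and pliers below 0.1 N) or (linear speed of driver above 0.6 m/s and contact force between the fingers and driver below 0.1 N)).
It fails at once if the tweezers are moved more than 15 mm (distance of tweezers from where it was at the start of the episode above 0.015 m).
It fails at once if a bystander on the bench (gauge, tape, jar, bottle) is moved more than 20 mm (distance of any of gauge, tape_roll, jar_flux, solvent_bottle from where it was at the start of the episode above 0.02 m).
It also fails if it takes over 72 s, if anything falls off the work surface, if the arm or the gripper's body presses on something with over 40 N, if the wrist force passes 120 N, or if a joint passes its speed limit or range.

### The arm

A 6-joint arm with a two-finger parallel gripper is mounted at the origin on the work surface; the furniture and walls round the work are solid. World frame = base frame: x ahead of the robot, y to its left, z up, the work surface at z = 0. Lengths are in m, angles in degrees, forces in N, time in s.
With the tool pointing down it reaches from about 0.25 to 0.725 m from the base axis. Payload 9.7 kg.
Tool frame: the origin (TCP) lies midway between the tips of the shut fingers; the grasp point (between the pads) lies 19 mm behind it; x points along the fingers, y is the direction in which the jaws open and shut, and the axes are right-handed (so a half turn about x gives the same grasp; the last joint's range is limited). The gripper opens to 85 mm and grips with 20 to 120 N. Pads are 22 mm wide; open, the fingers measure 114 mm over their backs; the gripper's body (76 mm by 85 mm) begins 54 mm behind the grasp point. The pads swing forward as they close: fully open they stand 13 mm farther back than shut.
Start: joints at [-73.339, 4.979, 10.078, 95.1, 0, 90], TCP at [0.158, -0.527, 0.231] pointing down, gripper open.
Joint ranges: [-179.16, 179.16], [-48.56, 103.87], [-65.8, 70.77], [-126.05, 130.52], [-82.76, 87.17], [-180, 180]. Speed limits (degrees/s): [127.2, 127.2, 147.25, 180, 180, 180].

### API

Orientations are given as [roll, pitch, yaw] about the fixed x, y, z axes, in that order (R = Rz(yaw) Ry(pitch) Rx(roll)).
In Python, from workcell import bot, cams gives the robot as it stands.
- The arm moves only by the tool apply_moves, never from a script. Its argument "commands" is a list of rows, each a list of 5 numbers: the shift along the tool's x, y, z in m, then the turn about the tool's x in rad, then the opening, from -1 (shut) to 1 (fully open). In form: [[tx, ty, tz, roll, hand], ...]. A call has 1 to 12 rows; each row is the pose to reach, as a shift and turn from the pose measured when the call began, along the tool's axes at that moment; what a row does not reach only later rows make up. A row lasts 1/10 s, in which the tool goes at most 50 mm and 8.59 degrees, less where a joint would pass 70% of its speed; a pose out of reach is approached as far as the arm can. A call with a gripper value outside its range is refused whole. The fingers move at their own pace and stop on an object; "newtons" is the grip in N (left out, the last holds). Time passes only in rows, so rows that repeat a pose let the fingers close. It gives the time, the measured TCP pose, the force and the opening at its end, in the units of the state.
- bot.get_obs(): the state, without advancing time (a new reading comes with each control period).
- cams.camera(name): name is "scene" or "top"; returns a dict with "frame" (420x560x3 uint8, blue, green, red), "depth" (420x560 float32, m along the optical axis (not along the pixel's ray), 0 where there is no reading), "camera_matrix" (3x3 intrinsics, pixels), "D" ([k1, k2, p1, p2, k3] as OpenCV has them; the pictures are not rectified), "R" (3x3) and "t" (3): a world point X has camera coordinates R X + t. Camera axes: x right, y down, z forward; pixel columns grow to the right and rows downward; lengths in m; the calibration is good to about 2 mm. A picture is of the moment at which its call begins.
- bot.job_done(): hands the job in, once; it reports no verdict.
Trained networks look in the newest picture that a camera, given by its name, has taken for a name from the list of things; names that differ only in an ending like _2 or _b are one class to them, and where a whole thing is asked for, a point or a joint stands for the part that bears it (a point fixed in the world has none). Each returns a list of dicts, best first, with "confidence" (0 to 1); they miss things now and then, are a little off and sometimes report something else, mostly with a low value. They report only what shows in the picture. A call takes as long as a camera call.
- cams.spot_in(name, camera): "rect" ([left, top, right, bottom] in pixels, round what is visible of it).
The state is a dict: "time": time; "q": joint angles; "qd": joint speeds; "joint_efforts": joint torques, N m; "ee_pos": TCP position; "tcp_rot": TCP orientation; "wrist_force": force on the tool from outside, world axes, zero at the start; "torque": the same for the moment, N m; "opening": finger opening in m.
Only numpy, scipy, OpenCV 4.12 (cv2) and the standard library are available. Lean on these libraries where they do the work, as an engineer would, in place of code of your own. Each camera call takes 0.05 s, during which the arm holds its last target. There are 200 camera calls.

## Working session

There is one attempt and no reset: what is moved stays moved. The work goes in short steps, Python scripts to look and compute and a tool call to move; the robot and the scene stay as the last step left them, time stands still between calls to the robot, and variables do not carry over. Pictures are saved under pics/ and viewed, about 8 in all and at most 12, crops included, and the job is handed in when it is done.

Besides the shell and the picture viewer there is one more tool, called after ">>>" as name([rows], argument=value, ...), one row to a line, values as JSON. apply_moves: Moves the arm, as the interface text tells. Its arguments: {"type":"object","properties":{"commands":{"type":"array"},"newtons":{"type":"number"}},"required":["commands"]}

```bash
mkdir -p pics; ls
cat > h.py <<'E'
import numpy as np, cv2
from workcell import bot, cams
def grab(n):
    c=cams.camera(n); return c
def cloud(c):
    d=c["depth"]; h,w=d.shape
    u,v=np.meshgrid(np.arange(w),np.arange(h))
    p=cv2.undistortPoints(np.stack([u,v],-1).reshape(-1,1,2).astype(np.float64),c["camera_matrix"],np.array(c["D"],float)).reshape(h,w,2)
    X=np.dstack([p[...,0]*d,p[...,1]*d,d]); X=(X-np.array(c["t"]))@np.array(c["R"])
    X[d<=0]=np.nan
    return X
def proj(c,P):
    return cv2.projectPoints(np.array(P,float).reshape(-1,1,3),cv2.Rodrigues(np.array(c["R"],float))[0],np.array(c["t"],float),c["camera_matrix"],np.array(c["D"],float))[0].reshape(-1,2)
E
python3 - <<'E'
from h import *
o=bot.get_obs(); print(o)
for n in("top","scene"):
    c=grab(n); cv2.imwrite(f"pics/{n}0.png",c["frame"]); X=cloud(c); np.save(f"{n}0.npy",X)
    print(n,(-np.array(c["R"]).T@np.array(c["t"])).round(3), c["camera_matrix"][0,0])
    for k in["tool_tray","tool_carrier","hold_bar","pliers","driver","tweezers","gauge","tape_roll","jar_flux","solvent_bottle"]:
        for r in cams.spot_in(k,n)[:1]:
            l,t,rr,b=map(int,r["rect"]); print(k,r["rect"],round(r["confidence"],2),np.nanmedian(X[t:b,l:rr].reshape(-1,3),0).round(3))
E
```

```text
pics
{'time': 0.0, 'q': array([-7.33386167e+01,  5.01233846e+00,  1.00327670e+01,  9.50981846e+01,
        3.33186244e-04,  9.00022034e+01]), 'qd': array([ 0.05878614,  0.03871838,  0.01408286, -0.07149239,  0.11305881,
       -0.04597598]), 'joint_efforts': array([ 3.22872940e-03, -5.20396078e+01,  4.64798784e+01,  1.65428070e-02,
        1.61674593e-04, -1.86883170e-05]), 'ee_pos': array([ 0.15762945, -0.52669002,  0.23055607]), 'tcp_rot': array([-90.24330852,  89.92224323, 106.41587122]), 'wrist_force': array([-1.08832516, -0.79378888, -0.12325002]), 'torque': array([-0.01129458,  0.00351665,  0.01732848]), 'opening': 0.08542060107267906}
top [ 0.444 -0.027  1.268] 493.28656725246617
tool_tray [366.9, 197.0, 436.1, 275.4] 0.7 [ 0.521 -0.336  0.009]
tool_carrier [250.4, 207.1, 326.8, 288.4] 0.76 [ 0.492 -0.045  0.007]
hold_bar [258.8, 240.8, 321.7, 256.7] 0.74 [ 0.49  -0.048  0.04 ]
pliers [272.0, 220.8, 296.9, 272.3] 0.87 [ 0.494 -0.034  0.012]
driver [290.7, 214.6, 307.8, 268.5] 0.69 [ 0.508 -0.071  0.011]
tweezers [418.8, 209.9, 430.3, 252.4] 0.4 [ 0.535 -0.398  0.008]
gauge [22
[... 262 characters left out ...]
-0.115  0.45   0.881] 392.9433684856495
tool_tray [331.0, 173.0, 388.0, 226.7] 0.71 [ 0.536 -0.305  0.008]
tool_carrier [262.6, 211.1, 339.7, 270.5] 0.78 [ 0.484 -0.041  0.009]
hold_bar [283.9, 214.0, 316.7, 242.2] 0.85 [ 0.503 -0.058  0.043]
pliers [277.1, 221.4, 311.6, 248.7] 0.56 [ 0.492 -0.028  0.043]
driver [307.0, 225.0, 323.8, 239.5] 0.6 [ 0.486 -0.086  0.04 ]
tweezers [279.7, 222.3, 310.1, 251.6] 0.59 [ 0.489 -0.024  0.042]
gauge [256.9, 270.4, 288.8, 289.6] 0.86 [0.42  0.102 0.008]
tape_roll [341.1, 228.7, 368.4, 251.8] 0.66 [ 0.408 -0.189  0.007]
jar_flux [280.1, 179.2, 294.5, 199.9] 0.73 [ 0.68  -0.129  0.039]
solvent_bottle [241.0, 172.6, 262.3, 213.3] 0.69 [ 0.694 -0.004  0.054]
```

Run:
```python
import cv2
f=cv2.imread("pics/top0.png")[140:310,210:450]
cv2.imwrite("pics/a.png",cv2.resize(f,None,fx=3.3,fy=3.3,interpolation=cv2.INTER_CUBIC))
```

```text
(no output)
```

View pics/a.png

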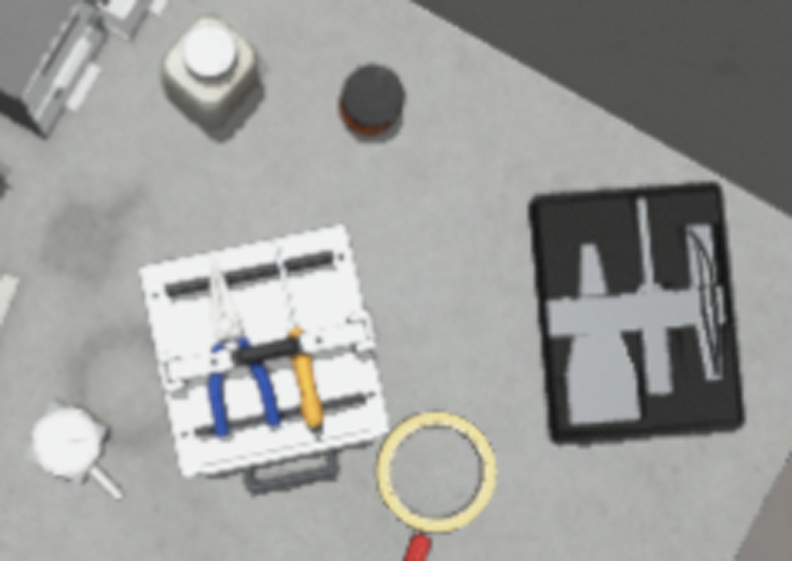

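```bash
cat >> h.py <<'E'
def onplane(c,uv,z):
    p=cv2.undistortPoints(np.array(uv,float).reshape(-1,1,2),c["camera_matrix"],np.array(c["D"],float)).reshape(-1,2)
    R=np.array(c["R"]);C=-R.T@np.array(c["t"]); r=np.c_[p,np.ones(len(p))]@R
    return (C+r*((z-C[2])/r[:,2])[:,None])[:,:2]
def rect(c,mask,z,win):
    m=np.zeros_like(mask); l,t,r,b=win; m[t:b,l:r]=mask[t:b,l:r]
    n,lab,st,ce=cv2.connectedComponentsWithStats(m.astype(np.uint8)); k=1+np.argmax(st[1:,4])
    v,u=np.nonzero(lab==k); P=onplane(c,np.c_[u,v],z)
    return cv2.minAreaRect((P*1000).astype(np.float32)),P,lab==k
def T(x,y,yaw,pts):
    a=np.radians(yaw); p=np.array(pts,float); q=p.copy()
    q[:,0]=x+np.cos(a)*p[:,0]-np.sin(a)*p[:,1]; q[:,1]=y+np.sin(a)*p[:,0]+np.cos(a)*p[:,1]; return q
E
python3 - <<'E'
from h import *
c=grab("top"); g=c["frame"].max(2); X=cloud(c)
np.savez("c.npz",**{k:np.array(c[k]) for k in("frame","depth","camera_matrix","D","R","t")})
print("tray dark",rect(c,cv2.morphologyEx((g<70).astype(np.uint8),cv2.MORPH_CLOSE,np.ones((15,15))),.016,(365,190,442,280))[0])
mn=c["frame"].min(2)
for th in (195,210,225): print("carr",th,rect(c,mn>th,.008,(245,200,335,300))[0])
r,P,m=rect(c,g<80,.08,(270,235,310,258)); print("grip",r,P.mean(0),m.sum())
# tall points
for nm in("top",):
  d=X[200:292,245:335].reshape(-1,3)
  for lo,hi in((.054,.066),(.074,.09),(.03,.05)):
    s=d[(d[:,2]>lo)&(d[:,2]<hi)]; print(lo,len(s),s.mean(0).round(4), cv2.minAreaRect((s[:,:2]*1000).astype(np.float32)))
print("bench z",np.nanmedian(X[300:310,250:300,2]),"tray z",np.nanmedian(X[260:270,410:425,2]))
E
```

```text
tray dark ((523.2860107421875, -340.10443115234375), (192.13584899902344, 153.23849487304688), 4.007630348205566)
carr 195 ((496.4842834472656, -52.004302978515625), (167.1260223388672, 167.98472595214844), 11.684432029724121)
carr 210 ((530.2005615234375, -44.35124206542969), (97.53810119628906, 166.52798461914062), 11.642302513122559)
carr 225 ((529.82275390625, -44.72650909423828), (94.78981018066406, 162.72909545898438), 11.32787799835205)
grip ((491.4322204589844, -51.789588928222656), (10.917681694030762, 43.86707305908203), 11.864042282104492) [ 0.49156714 -0.05181246] 78
0.054 310 [ 0.4943 -0.0506  0.0586] ((494.4303894042969, -50.07465362548828), (28.057010650634766, 160.1710662841797), 11.739927291870117)
0.074 89 [ 0.4942 -0.05    0.0805] ((494.4802551269531, -50.01426315307617), (11.898639678955078, 43.23830032348633), 12.060672760009766)
0.03 1067 [ 0.477  -0.051   0.0415] ((483.6136779785156, -52.763397216796875), (183.89532470703125, 152.65330505371094), 14.598237991333008)
bench z -0.0021121810433461737 tray z 0.014410671456685236
```

Run:
```python
from h import *
def box(x0,x1,y0,y1,z): return np.array([[x0,y0,z],[x1,y0,z],[x1,y1,z],[x0,y1,z]])/1000
s=grab("scene"); X=cloud(s)
d=X[195:285,250:350].reshape(-1,3)
for lo,hi in((.054,.066),(.074,.09)):
    q=d[(d[:,2]>lo)&(d[:,2]<hi)]; print("scene",lo,len(q),q.mean(0).round(4), cv2.minAreaRect((q[:,:2]*1000).astype(np.float32)))
f=s["frame"];print("bench z scene",np.nanmedian(X[290:300,280:330,2]))
c=dict(np.load("c.npz"))
# carrier origin from bar
yaw=11.75;a=np.radians(yaw);cx,cy=.4943+.01*np.cos(a),-.0505+.01*np.sin(a)
print("carrier",cx,cy)
W=[(box(-90,76,-82,82,8),0),(box(-62,-54,-70,70,46),0),(box(48,56,-70,70,46),0),(box(-16,-4,-22,22,82),0),(box(-24,4,66,80,62),0),(box(-24,4,-80,-66,62),0),
(box(-98,98,-76.5,76.5,16),1),(box(-14,16,-71,71,16),1)]
for n,cc,(l,t,r,b),k in(("top",c,(240,190,445,300),4),("scene",s,(250,160,400,285),5)):
    im=cv2.resize(cc["frame"][t:b,l:r],None,fx=k,fy=k,interpolation=cv2.INTER_CUBIC)
    for B,tr in W:
        P=T(*((.5233,-.3401,4.0) if tr else(cx,cy,yaw)),B)
        q=(proj(cc,P)-[l,t]+.5)*k
        cv2.polylines(im,[(q*8).astype(np.int32)],True,(0,0,255),1,cv2.LINE_AA,3)
    cv2.imwrite(f"pics/w_{n}.png",im); print(im.shape)
```

```text
scene 0.054 292 [ 0.5148 -0.0435  0.0598] ((585.48193359375, -34.343467712402344), (215.66622924804688, 164.24456787109375), 11.647019386291504)
scene 0.074 62 [ 0.4953 -0.0506  0.0811] ((576.5587158203125, -18.340370178222656), (195.48397827148438, 41.29021453857422), 21.944833755493164)
bench z scene -0.000353357839561611
carrier 0.5040904547248458 -0.04846358248859823
(440, 820, 3)
(625, 750, 3)
```

View pics/w_top.png

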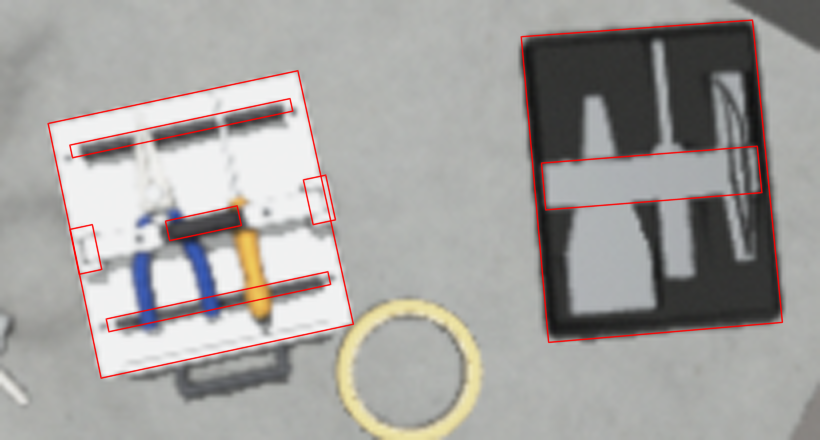

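View pics/w_scene.png

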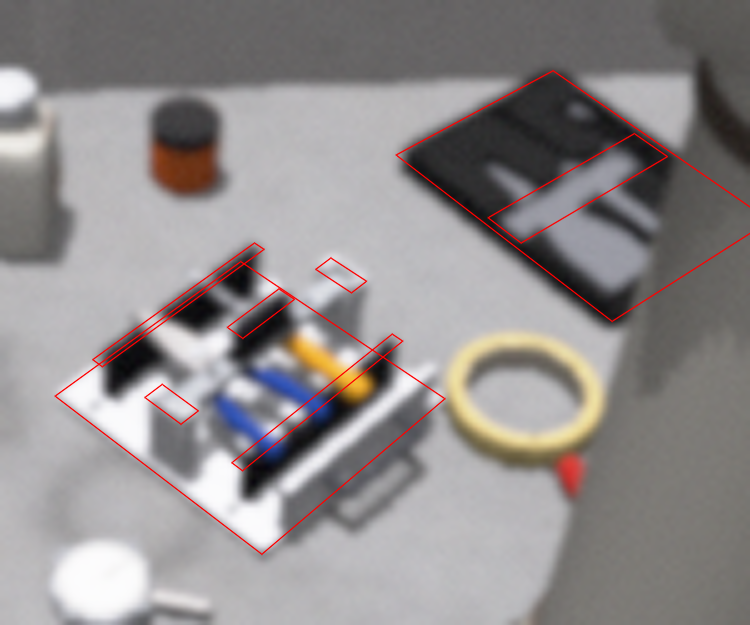

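```bash
cat >> h.py <<'E'
from scipy.spatial.transform import Rotation as Ro
def go(x,y,z,jaw):
    """shift in tool axes + roll so that TCP at x,y,z and tool y along world angle jaw (mod 180)"""
    o=bot.get_obs(); R=Ro.from_euler('xyz',o["tcp_rot"],degrees=True).as_matrix(); p=o["ee_pos"]
    s=R.T@(np.array([x,y,z])-p); cur=np.degrees(np.arctan2(R[1,1],R[0,1]))
    d=[((cur-jaw+90)%180)-90]; d.append(d[0]-180*np.sign(d[0]))
    print("shift",s.round(4),"roll",np.radians(d).round(3),"cur jaw",cur.round(2),"q6",o["q"][5].round(1),"toolx",R[:,0].round(4),"p",p.round(4),"q",o["q"].round(1),"t",round(o["time"],2))
E
python3 - <<'E'
from h import *
go(.4945,-.0505,.12,11.75)
c=dict(np.load("c.npz")); X=cloud(c)
G=np.zeros((160,160),np.uint8) # 5mm cells x .0-.8 y -.4..+.4
g=np.zeros_like(G); 
q=X.reshape(-1,3);q=q[np.isfinite(q[:,2])]
i=((q[:,0])/.005).astype(int);j=((q[:,1]+.4)/.005).astype(int);k=(i>=0)&(i<160)&(j>=0)&(j<160)
i,j,z=i[k],j[k],q[k,2]
G[i,j]=1; G=cv2.morphologyEx(G,cv2.MORPH_CLOSE,np.ones((3,3)))
b=abs(z+.001)>.006; G[i[b],j[b]]=0
D=cv2.distanceTransform(G,cv2.DIST_L2,5)*5
for x in np.arange(.25,.7,.05): print(round(x,2),[int(D[int(x/.005),int((y+.4)/.005)]) for y in np.arange(.0,.4,.04)])
E
```

```text
shift [ 0.1113 -0.3599 -0.4593] roll [-1.485  1.656] cur jaw -73.34 q6 90.0 toolx [-0. -0. -1.] p [ 0.1577 -0.5269  0.2313] q [-73.3   5.   10.1  95.1  -0.   90. ] t 1.2
0.25 [17, 10, 10, 0, 14, 0, 10, 10, 0, 5]
0.3 [7, 0, 0, 5, 5, 5, 10, 14, 7, 5]
0.35 [10, 7, 14, 10, 5, 7, 10, 0, 15, 15]
0.4 [5, 10, 5, 5, 5, 0, 7, 10, 5, 7]
0.45 [0, 0, 0, 5, 0, 5, 0, 10, 5, 10]
0.5 [0, 7, 10, 7, 0, 5, 5, 10, 5, 5]
0.55 [0, 0, 10, 5, 7, 0, 5, 5, 7, 7]
0.6 [7, 15, 5, 7, 0, 0, 0, 10, 0, 5]
0.65 [10, 5, 5, 15, 7, 0, 0, 17, 10, 10]
```

>>> apply_moves([
  [0.03,-0.36,-0.459,-1.485,1],
  [0.03,-0.36,-0.459,-1.485,1],
  [0.03,-0.36,-0.459,-1.485,1],
  [0.03,-0.36,-0.459,-1.485,1],
  [0.03,-0.36,-0.459,-1.485,1],
  [0.03,-0.36,-0.459,-1.485,1],
  [0.03,-0.36,-0.459,-1.485,1],
  [0.03,-0.36,-0.459,-1.485,1],
  [0.03,-0.36,-0.459,-1.485,1],
  [0.03,-0.36,-0.459,-1.485,1],
  [0.03,-0.36,-0.459,-1.485,1],
  [0.03,-0.36,-0.459,-1.485,1],
], newtons=60)

```text
time: 2.4
ee_pos: [0.4954, -0.0477, 0.2011]
tcp_rot: [118.9, 90.0, 40.7]
wrist_force: [0.8, -0.1, 0.2]
opening: 0.0854
```

Run:
```python
from h import *
go(.4945,-.0505,.064,11.75)
c=dict(np.load("c.npz")); f=c["frame"].copy()
for x,y in((.45,.2),(.55,.2),(.5,.15),(.4,.25),(.6,.2)):
    u=proj(c,[x,y,0])[0]; cv2.circle(f,tuple(int(a) for a in u),2,(0,0,255),-1); cv2.putText(f,f"{x},{y}",(int(u[0])+3,int(u[1])),0,.3,(0,0,255))
cv2.imwrite("pics/full.png",f[80:400,60:400])
```

```text
shift [ 0.1371 -0.0015  0.0026] roll [ 2.00e-03 -3.14e+00] cur jaw 11.86 q6 72.6 toolx [ 3.e-04  3.e-04 -1.e+00] p [ 0.4954 -0.0477  0.2011] q [-5.5 -2.7 -1.1 91.6  0.  72.6] t 2.4
```

View pics/full.png

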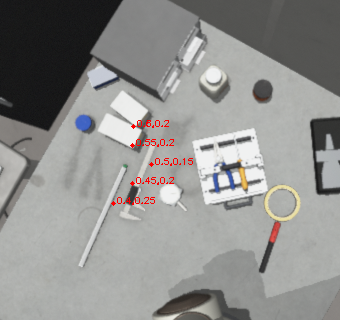

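>>> apply_moves([
  [0.04,-0.0015,0.0026,0,1],
  [0.08,-0.0015,0.0026,0,1],
  [0.11,-0.0015,0.0026,0,0.2],
  [0.13,-0.0015,0.0026,0,0],
  [0.137,-0.0015,0.0026,0,0],
  [0.137,-0.0015,0.0026,0,-0.4],
  [0.137,-0.0015,0.0026,0,-0.6],
])

```text
time: 3.1
ee_pos: [0.4951, -0.0506, 0.0653]
tcp_rot: [81.9, 89.9, 3.7]
wrist_force: [-0.6, -0.3, 0.1]
opening: 0.0172
```

Run:
```python
from h import *
s=grab("scene"); cv2.imwrite("pics/g1.png",cv2.resize(s["frame"][160:290,230:360],None,fx=4,fy=4,interpolation=cv2.INTER_CUBIC)); print(bot.get_obs()["wrist_force"],bot.get_obs()["opening"])
```

```text
[ 0.20410997 -0.02077091 -0.39217677] 0.017011367824243704
```

View pics/g1.png

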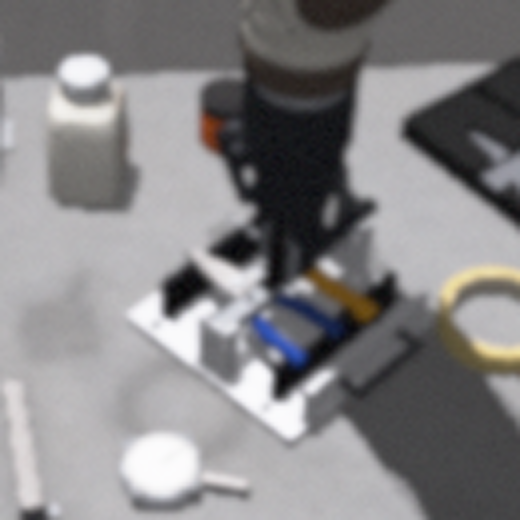

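>>> apply_moves([
  [0,0,0,0,-0.8],
  [0,0,0,0,-1],
  [0,0,0,0,-1],
  [0,0,0,0,-1],
  [0,0,0,0,-1],
])

```text
time: 3.65
ee_pos: [0.4956, -0.0507, 0.0661]
tcp_rot: [76.8, 89.8, -1.4]
wrist_force: [-0.4, 0.4, 3.3]
opening: 0.0104
```

>>> apply_moves([
  [-0.01,0,0,0,-1],
  [-0.02,0,0,0,-1],
  [-0.03,0,0,0,-1],
  [-0.05,0,0,0,-1],
  [-0.08,0,0,0,-1],
  [-0.08,0,0,0,-1],
])

```text
time: 4.25
ee_pos: [0.497, -0.0508, 0.1507]
tcp_rot: [74.0, 89.5, -4.1]
wrist_force: [-0.1, -0.2, -1.0]
opening: 0.0105
```

Run:
```python
from h import *
go(.56,-.19,.10,98); print(bot.get_obs()["wrist_force"],bot.get_obs()["opening"])
```

```text
shift [0.0514 0.0326 0.149 ] roll [-1.503  1.638] cur jaw 11.86 q6 72.3 toolx [ 9.3e-03 -7.0e-04 -1.0e+00] p [ 0.497  -0.0508  0.1507] q [-5.8 -3.3 -7.3 85.6  0.  72.3] t 4.25
[-0.11285179 -0.16518469 -0.95366015] 0.010519963536352856
```

>>> apply_moves([
  [0.0,0.008,0.037,-0.14,-1],
  [0.0,0.016,0.075,-0.28,-1],
  [0.0,0.024,0.11,-0.42,-1],
  [0.0,0.0326,0.149,-0.56,-1],
  [0.0,0.0326,0.149,-0.7,-1],
  [0.0,0.0326,0.149,-0.84,-1],
  [0.0,0.0326,0.149,-0.98,-1],
  [0.0,0.0326,0.149,-1.12,-1],
  [0.0,0.0326,0.149,-1.26,-1],
  [0.01,0.0326,0.149,-1.4,-1],
  [0.02,0.0326,0.149,-1.503,-1],
  [0.02,0.0326,0.149,-1.503,-1],
])

```text
time: 5.45
ee_pos: [0.559, -0.1897, 0.1298]
tcp_rot: [-7.0, 89.6, 1.1]
wrist_force: [0.1, -0.1, -1.6]
opening: 0.0101
```

Run:
```python
from h import *
c=grab("top"); cv2.imwrite("pics/b1.png",cv2.resize(c["frame"][140:310,210:450],None,fx=3.3,fy=3.3,interpolation=cv2.INTER_CUBIC))
go(.56,-.19,.0195,98); print(bot.get_obs()["wrist_force"],bot.get_obs()["opening"])
```

```text
shift [ 0.1113 -0.0002 -0.0002] roll [-3.000e-03  3.139e+00] cur jaw 97.84 q6 -26.7 toolx [ 7.8e-03 -2.0e-04 -1.0e+00] p [ 0.5593 -0.1898  0.1307] q [-18.8   9.3   3.7  84.    0.1 -26.7] t 5.5
[-0.62673458 -0.08079837 -1.70017568] 0.010705731852732278
```

View pics/b1.png

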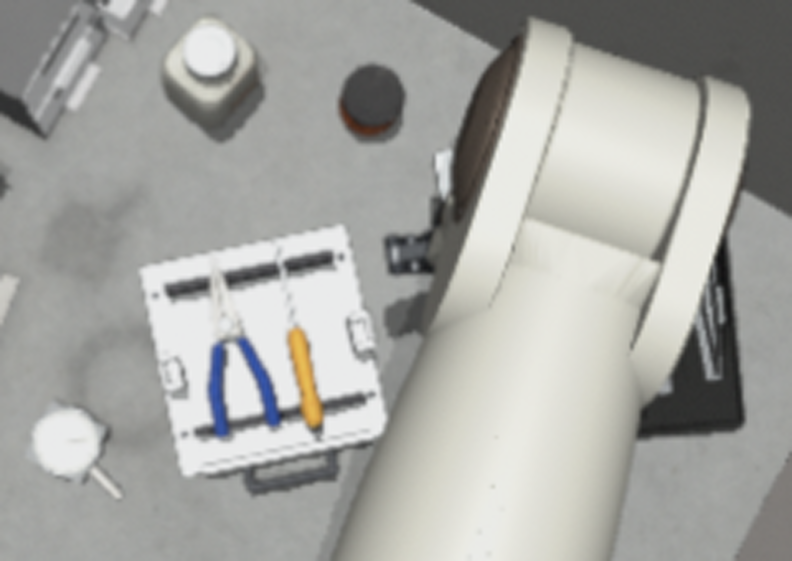

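>>> apply_moves([
  [0.03,0,0,0,-1],
  [0.06,0,0,0,-1],
  [0.08,0,0,0,-1],
  [0.093,0,0,0,-1],
  [0.1,0,0,0,-1],
  [0.104,0,0,0,-1],
  [0.107,0,0,0,-1],
  [0.107,0,0,0,-1],
])

```text
time: 6.3
ee_pos: [0.5604, -0.1899, 0.0243]
tcp_rot: [-10.5, 89.5, -2.7]
wrist_force: [-0.2, -0.1, -1.8]
opening: 0.0106
```

>>> apply_moves([
  [0.002,0,0,0,-1],
  [0.004,0,0,0,-1],
  [0.005,0,0,0,-1],
  [0.006,0,0,0,-1],
])

```text
time: 6.7
ee_pos: [0.5606, -0.1899, 0.0183]
tcp_rot: [-10.8, 89.5, -3.0]
wrist_force: [2.0, 0.4, 1.0]
opening: 0.0105
```

>>> apply_moves([
  [0.001,0,0,0,-0.9],
  [0.001,0,0,0,-0.7],
  [0.001,0,0,0,-0.4],
  [0.001,0,0,0,0],
  [0.001,0,0,0,0],
  [0,0,0,0,0],
  [-0.03,0,0,0,0],
  [-0.07,0,0,0,0.4],
  [-0.12,0,0,0,0.4],
  [-0.17,0,0,0,0.4],
  [-0.17,0,0,0,0.4],
])

```text
time: 7.8
ee_pos: [0.5612, -0.1906, 0.1964]
tcp_rot: [-19.7, 88.9, -11.9]
wrist_force: [0.6, -1.1, 0.1]
opening: 0.0594
```

Run:
```python
from h import *
yaw=11.75;cx,cy=.5041,-.0485
# pliers grip: origin at carrier x? unknown -> from image
c=grab("top"); X=cloud(c); f=c["frame"]
np.savez("c2.npz",**{k:np.array(c[k]) for k in("frame","depth","camera_matrix","D","R","t")})
hsv=cv2.cvtColor(f,cv2.COLOR_BGR2HSV)
def car(P): 
    a=np.radians(yaw); d=P-np.array([cx,cy]); return np.c_[np.cos(a)*d[:,0]+np.sin(a)*d[:,1],-np.sin(a)*d[:,0]+np.cos(a)*d[:,1]]*1000
for n,lo,hi,z in(("blue",(100,120,50),(130,255,255),.044),("orange",(8,120,80),(30,255,255),.042)):
    m=cv2.inRange(hsv,lo,hi)>0; m[:200]=0;m[290:]=0;m[:,:245]=0;m[:,335:]=0
    v,u=np.nonzero(m); q=car(onplane(c,np.c_[u,v],z)); print(n,len(q),q.mean(0),q.min(0),q.max(0), cv2.minAreaRect(q.astype(np.float32)))
for k in("pliers","driver","hold_bar"): print(k,[(np.round(r["rect"],1),round(r["confidence"],2)) for r in cams.spot_in(k,"top")[:2]])
go(.5,-.05,.2,101.75)
l,t,r,b=245,200,410,292
cv2.imwrite("pics/p.png",cv2.resize(f[t:b,l:r],None,fx=4.8,fy=4.8,interpolation=cv2.INTER_CUBIC))
```

```text
blue 154 [-35.00742057  24.67629331] [-65.08410171   0.12732103] [ 0.53298849 48.62525024] ((-32.10732650756836, 24.05368423461914), (48.46709442138672, 65.47933197021484), 89.32595825195312)
orange 139 [-36.89008021 -25.19902815] [-71.80463771 -32.46548903] [  0.17766911 -17.4028518 ] ((-35.842411041259766, -25.821956634521484), (15.077573776245117, 71.75647735595703), 87.88646697998047)
pliers [(array([269.5, 219.8, 292.3, 273.7]), 0.9), (array([411.6, 242.3, 437.2, 273.7]), 0.47)]
driver [(array([294.1, 234.4, 307.3, 268.3]), 0.51)]
hold_bar [(array([270.5, 217.6, 294.1, 273.1]), 0.66)]
shift [-0.0132  0.1464 -0.0391] roll [-0.069  3.073] cur jaw 97.82 q6 -26.6 toolx [ 0.0073  0.     -1.    ] p [ 0.5587 -0.1898  0.1872] q [-18.8   9.4  10.1  90.3   0.1 -26.6] t 8.0
```

View pics/p.png

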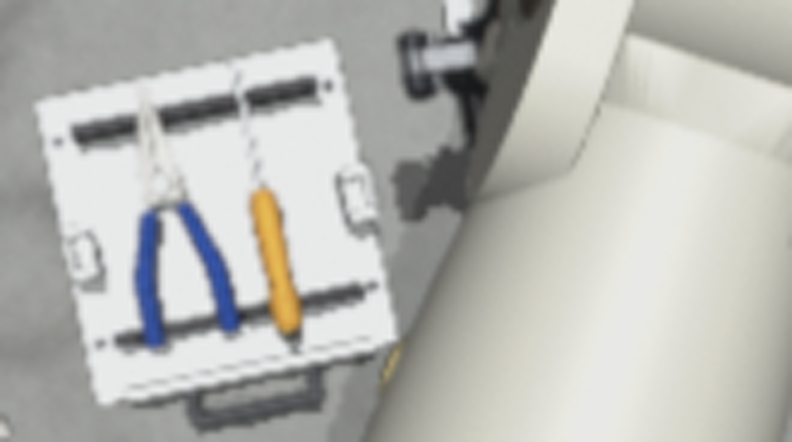

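Run:
```python
from h import *
yaw=11.75;cx,cy=.5041,-.0485
for n in("top","scene"):
    fs=[]
    for _ in range(6): c=grab(n); fs.append(c["frame"].astype(np.float32))
    f=np.mean(fs,0).astype(np.float32); np.savez(f"{n}_avg.npz",f=f)
    xs=np.arange(-92,80,2.)
    def prof(y,z): 
        P=T(cx,cy,yaw,np.c_[xs/1000,np.full(len(xs),y/1000),np.full(len(xs),z)]); q=proj(c,P).astype(np.float32)
        return np.array([cv2.remap(f,q[:,0].copy(),q[:,1].copy(),cv2.INTER_LINEAR)]).reshape(-1,3)
    for nm,y,z in(("driver",-25,.04),("pliersL",44,.044),("pliersR",6,.044),("jaw",25,.042)):
        p=prof(y,z); print(n,nm); print(" ".join(f"{int(x)}:{int(a)},{int(b)},{int(e)}" for x,(a,b,e) in zip(xs,p) if (x<-55 or -12<x<25 or x>55)))
```

```text
top driver
-92:149,150,149 -90:200,200,199 -88:224,223,222 -86:207,207,206 -84:155,155,154 -82:144,144,143 -80:140,140,138 -78:119,120,119 -76:84,89,93 -74:67,95,111 -72:69,129,161 -70:72,151,195 -68:76,163,214 -66:80,173,222 -64:82,177,223 -62:83,180,224 -60:83,180,225 -58:82,176,223 -56:80,172,222 -10:83,182,227 -8:82,180,226 -6:82,179,225 -4:81,177,224 -2:83,174,221 0:95,171,216 2:141,179,207 4:183,195,203 6:207,208,207 8:213,213,211 10:208,207,205 12:198,197,195 14:198,197,195 16:207,206,204 18:218,217,215 20:221,220,219 22:216,215,214 24:208,207,205 56:212,211,209 58:205,204,201 60:199,198,196 62:203,202,200 64:215,213,212 66:222,221,220 68:219,219,218 70:206,206,205 72:186,187,186 74:166,168,167 76:163,166,165 78:163,166,165
top pliersL
-92:139,139,138 -90:197,197,195 -88:220,219,218 -86:215,215,213 -84:205,205,203 -82:228,228,227 -80:232,232,231 -78:233,233,232 -76:232,232,231 -74:230,230,229 -72:220,220,219 -70:182,181,179 -68:157,146,142 -66:147,115,105 -64:148,84,63 -62:151,80,54 -60:150,79,53 -58:150,79,53 -56:150,78,52 -10:212,205,202 -8:218,212,210 -6:222,218,217 -4:228,
[... 4137 characters left out ...]
174,169,169 -88:208,203,204 -86:228,225,225 -84:229,225,225 -82:207,203,203 -80:169,165,165 -78:126,122,122 -76:83,80,81 -74:48,47,46 -72:30,28,28 -70:22,19,20 -68:24,21,22 -66:32,28,29 -64:41,37,38 -62:58,54,55 -60:77,73,74 -58:100,96,97 -56:121,117,117 -10:245,241,241 -8:244,239,239 -6:244,238,237 -4:242,235,235 -2:239,230,230 0:231,218,217 2:223,208,207 4:203,185,184 6:188,172,172 8:186,176,178 10:195,188,191 12:207,202,206 14:218,214,217 16:220,216,218 18:222,219,221 20:226,223,224 22:228,226,227 24:229,227,229 56:178,176,180 58:177,175,179 60:174,173,177 62:172,170,173 64:172,170,173 66:174,171,174 68:176,173,174 70:181,178,179 72:184,181,182 74:187,183,185 76:188,184,186 78:188,185,186
```

Run:
```python
from h import *
P=T(.5041,-.0485,11.75,[[.0145,.025]])[0]; D=T(.5041,-.0485,11.75,[[-.016,-.025]])[0]
print(P,D); go(P[0],P[1],.031,101.75)
```

```text
[ 0.51320512 -0.02107106] [ 0.49352632 -0.0762344 ]
shift [ 0.1568  0.1737 -0.0238] roll [-0.069  3.073] cur jaw 97.82 q6 -26.6 toolx [ 8.7e-03 -4.0e-04 -1.0e+00] p [ 0.559  -0.1899  0.1883] q [-18.8   9.4  10.2  90.3   0.1 -26.6] t 8.6
```

>>> apply_moves([
  [0.0,0.045,-0.006,-0.03,0],
  [0.0,0.09,-0.012,-0.069,0],
  [0.02,0.135,-0.018,-0.069,0],
  [0.06,0.1737,-0.0238,-0.069,0],
  [0.07,0.1737,-0.0238,-0.069,0],
  [0.07,0.1737,-0.0238,-0.069,0],
  [0.07,0.1737,-0.0238,-0.069,0],
])

```text
time: 9.3
ee_pos: [0.513, -0.0217, 0.1187]
tcp_rot: [-16.4, 89.4, -4.6]
wrist_force: [0.2, -0.4, 0.5]
opening: 0.0429
```

Run:
```python
from h import *
go(.5132,-.0211,.031,101.75)
s=grab("top");X=cloud(s); cv2.imwrite("pics/v.png",cv2.resize(s["frame"][150:300,240:445],None,fx=3.5,fy=3.5,interpolation=cv2.INTER_CUBIC))
```

```text
shift [ 0.0877  0.0008 -0.0005] roll [ 0.    -3.141] cur jaw 101.76 q6 -14.2 toolx [ 9.7e-03 -8.0e-04 -1.0e+00] p [ 0.513  -0.0217  0.1187] q [ -2.4  -1.3  -8.8  81.9  -0.  -14.2] t 9.3
```

View pics/v.png

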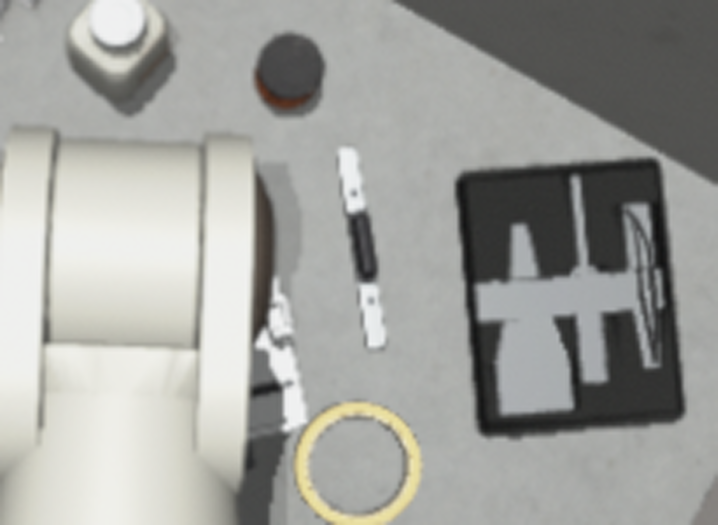

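>>> apply_moves([
  [0.03,0.0008,-0.0005,0,0],
  [0.055,0.0008,-0.0005,0,0],
  [0.075,0.0008,-0.0005,0,0],
  [0.085,0.0008,-0.0005,0,0],
  [0.0877,0.0008,-0.0005,0,0],
  [0.0877,0.0008,-0.0005,0,0],
  [0.0877,0.0008,-0.0005,0,-0.3],
], newtons=30)

```text
time: 10.05
ee_pos: [0.5145, -0.0216, 0.0328]
tcp_rot: [-15.7, 89.3, -4.0]
wrist_force: [-0.6, -1.3, -0.6]
opening: 0.0305
```

Run:
```python
from h import *
go(.5132,-.0211,.031,101.75)
s=grab("scene"); cv2.imwrite("pics/g2.png",cv2.resize(s["frame"][190:280,250:350],None,fx=6,fy=6,interpolation=cv2.INTER_CUBIC)); print(bot.get_obs()["wrist_force"],bot.get_obs()["opening"])
```

```text
shift [ 0.0018  0.0008 -0.0012] roll [-1.000e-03  3.141e+00] cur jaw 101.7 q6 -14.1 toolx [ 1.250e-02 -9.000e-04 -9.999e-01] p [ 0.5145 -0.0216  0.0328] q [ -2.4   0.4 -16.7  72.2  -0.  -14.1] t 10.05
[-1.50464229  0.52568981 -0.23312448] 0.029754701491334138
```

View pics/g2.png

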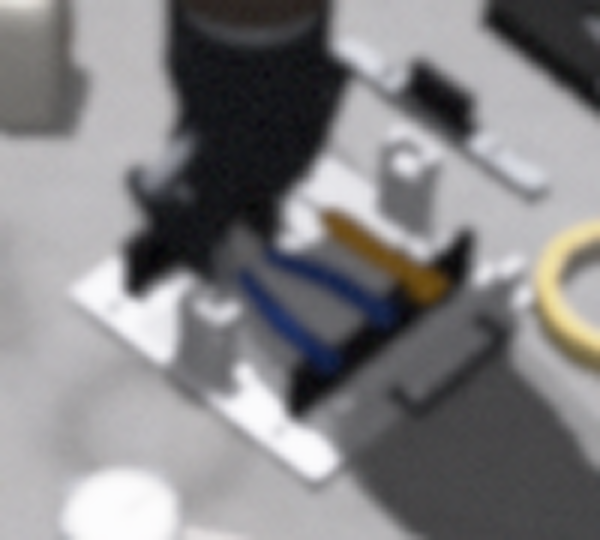

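>>> apply_moves([
  [0.002,0.0008,-0.0012,0,-0.4],
  [0.002,0.0008,-0.0012,0,-0.6],
  [0.002,0.0008,-0.0012,0,-0.8],
  [0.002,0.0008,-0.0012,0,-1],
  [0.002,0.0008,-0.0012,0,-1],
  [0.002,0.0008,-0.0012,0,-1],
])

```text
time: 10.7
ee_pos: [0.5136, -0.0211, 0.0315]
tcp_rot: [-16.6, 89.2, -4.9]
wrist_force: [-0.5, -0.6, 5.7]
opening: 0.0192
```

>>> apply_moves([
  [0,0,0,0,-1],
  [0,0,0,0,-1],
  [-0.008,0,0,0,-1],
  [-0.016,0,0,0,-1],
  [-0.03,0,0,0,-1],
  [-0.05,0,0,0,-1],
  [-0.075,0,0,0,-1],
  [-0.095,0,0,0,-1],
  [-0.1,0,0,0,-1],
  [-0.1,0,0,0,-1],
  [-0.1,0,0,0,-1],
], newtons=100)

```text
time: 11.8
ee_pos: [0.5119, -0.0209, 0.1307]
tcp_rot: [-16.5, 89.3, -4.8]
wrist_force: [0.2, -0.5, -1.1]
opening: 0.017
```

Run:
```python
from h import *
S=T(.5233,-.3401,4.0,[[.001,.0335]])[0]; print("seat",S)
go(S[0],S[1],.05,94); o=bot.get_obs(); print(o["wrist_force"],o["torque"],o["opening"])
# tray refine: gray cutout extents from the averaged top image
c=dict(np.load("c2.npz")); f=np.load("top_avg.npz")["f"]
f=np.load("c.npz")["frame"].astype(np.float32); g=f.max(2)
a=np.radians(4.0)
def line(p0,p1,z,n=None):
    L=np.linalg.norm(np.subtract(p1,p0)); n=int(L)+1
    t=np.linspace(0,1,n)[:,None]; p=(np.array(p0)*(1-t)+np.array(p1)*t)/1000
    q=proj(c,T(.5233,-.3401,4.0,np.c_[p,np.full(n,z)])).astype(np.float32)
    return cv2.remap(g,q[:,0].copy(),q[:,1].copy(),cv2.INTER_LINEAR).ravel().astype(int)
for nm,p0,p1,z in(("x outer y=60",(-110,60),(-90,60),.016),("x outer+ y=60",(88,60),(112,60),.016),("x+ y-30",(88,-30),(112,-30),.016),("x- y-30",(-110,-30),(-88,-30),.016),("y+ x=60",(60,66),(60,88),.016),("y- x60",(60,-88),(60,-66),.016),("y+ x-60",(-60,66),(-60,88),.016),("y- x-60",(-60,-88),(-60,-66),.016),
 ("chan x at y=65 lo",(-24,65),(-4,65),.016),("hi",(6,65),(26,65),.016),("chan x at y=-32 lo",(-24,-32),(-4,-32),.016),("hi",(6,-32),(26,-32),.016),("chan y x=1 +",(1,60),(1,80),.016)):
    print(nm,p0,line(p0,p1,z))
```

```text
seat [ 0.52196072 -0.30661185]
shift [ 0.0811 -0.2815 -0.0491] roll [ 0.135 -3.007] cur jaw 101.71 q6 -14.0 toolx [ 0.0127 -0.0011 -0.9999] p [ 0.5119 -0.0209  0.1307] q [ -2.3  -1.7  -7.9  83.1  -0.  -14. ] t 11.8
[ 0.23163789 -0.46165393 -1.09025836] [ 0.0266801  -0.00820403  0.01114224] 0.01697284605673158
x outer y=60 (-110, 60) [174 174 175 175 175 174 174 174 174 172 170 159 133 108  86  66  49  43
  37  33  32]
x outer+ y=60 (88, 60) [ 50  47  44  43  43  43  51  59  71  97 122 139 152 166 169 173 175 175
 176 176 177 177 178 180 180]
x+ y-30 (88, -30) [ 46  43  41  38  36  39  42  52  69  85 110 134 154 162 171 174 175 176
 176 176 176 176 176 176 177]
x- y-30 (-110, -30) [172 172 172 172 172 171 171 169 168 158 146 132 108  86  71  61  51  47
  43  42  43  44  47]
y+ x=60 (60, 66) [ 51  48  44  40  36  32  30  28  28  42  59  81 115 151 164 170 175 176
 176 177 177 178 178]
y- x60 (60, -88) [173 173 174 175 174 173 171 159 142 125 102  79  60  46  32  28  27  25
  30  35  46  68  91]
y+ x-60 (-60, 66) [ 50  50  45  41  36  31  27  32  38  52  75 100 121 141 159 165 172 175
 176 177 177 177 177]
y- x-60 (-60, -88) [173 173 173 173 173 174 167 160 149 126 102  80  62  45  43  45  46  48
  50  51  51  51  52]
chan x at y=65 lo (-24, 65) [ 51  51  51  51  51  52  53  59  70  83 103 126 146 160 174 179 181 182
 181 181 180]
hi (6, 65) [180 180 180 179 178 176 166 157 136 110  84  72  59  53  52  50  51  51
  51  51  50]
chan x at y=-32 lo (-24, -32) [ 39  38  38  39  39  40  41  45  63  79 107 136 164 168 172 174 174 174
 174 174 174]
hi (6, -32) [174 174 174 172 169 166 154 141 124 101  78  64  55  47  48  48  48  49
  50  50  51]
chan y x=1 + (1, 60) [181 181 182 182 182 180 178 169 148 129 105  79  58  47  35  41  57  73
 104 138 158]
```

>>> apply_moves([
  [0,-0.045,-0.008,0.03,-1],
  [0,-0.09,-0.016,0.06,-1],
  [0,-0.135,-0.024,0.1,-1],
  [0,-0.18,-0.032,0.135,-1],
  [0,-0.225,-0.04,0.135,-1],
  [0.02,-0.265,-0.047,0.135,-1],
  [0.05,-0.2823,-0.0491,0.135,-1],
  [0.08,-0.2823,-0.0491,0.135,-1],
  [0.08,-0.2823,-0.0491,0.135,-1],
  [0.08,-0.2823,-0.0491,0.135,-1],
])

```text
time: 12.8
ee_pos: [0.5215, -0.3068, 0.0505]
tcp_rot: [-2.6, 89.4, 1.4]
wrist_force: [-0.3, 0.5, -0.5]
opening: 0.0167
```

Run:
```python
from h import *
go(.522,-.3074,.005,94); o=bot.get_obs(); print(o["wrist_force"],o["opening"])
s=grab("scene"); t=grab("top")
a=cv2.resize(s["frame"][145:245,310:410],None,fx=5,fy=5,interpolation=cv2.INTER_CUBIC)
b=cv2.resize(t["frame"][190:290,360:420],None,fx=5,fy=5,interpolation=cv2.INTER_CUBIC)
cv2.imwrite("pics/h.png",np.hstack([a,b]))
np.savez("hs.npz",**{k:np.array(s[k]) for k in("frame","depth","camera_matrix","D","R","t")})
```

```text
shift [ 0.0455 -0.0006 -0.    ] roll [-0.     3.141] cur jaw 93.99 q6 -34.6 toolx [ 1.070e-02  3.000e-04 -9.999e-01] p [ 0.5215 -0.3068  0.0505] q [-30.6  12.2  -1.8  75.4   0.3 -34.6] t 12.8
[-0.25289183  0.45073477 -0.47329234] 0.016748474332188717
```

View pics/h.png

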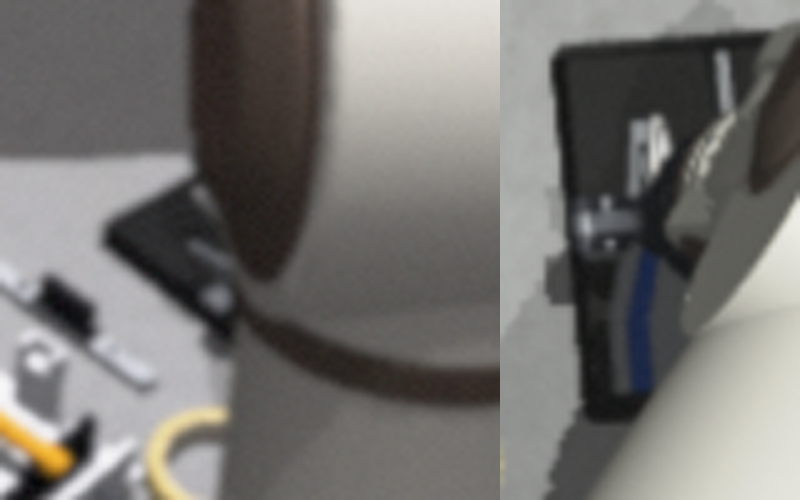

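Run:
```python
from h import *
t=grab("top"); f=t["frame"]; hsv=cv2.cvtColor(f,cv2.COLOR_BGR2HSV)
o=bot.get_obs(); x,y=o["ee_pos"][:2]; a=np.radians(3.99)
def loc(P): d=P-[x,y]; return np.c_[np.cos(a)*d[:,0]+np.sin(a)*d[:,1],-np.sin(a)*d[:,0]+np.cos(a)*d[:,1]]*1000
m=cv2.inRange(hsv,(100,100,40),(130,255,255))>0; m[:200]=0;m[:,:370]=0;m[:,415:]=0;m[290:]=0
v,u=np.nonzero(m); q=loc(onplane(t,np.c_[u,v],.061)); print("blue",len(q),q.min(0),q.max(0))
for r in range(235,272,4):
    k=v==r
    if k.any(): print(r,u[k].min(),u[k].max(),q[k].round(1)[[0,-1]].tolist())
print("jaw V grid rows205-226 cols 383-400"); print(f[205:226,383:400].max(2)); print((f[205:226,383:400,2].astype(int)-f[205:226,383:400,0]))
for uv in((391,212),(391,214)): print(uv,loc(onplane(t,[uv],.059)))
# where model handle lateral/ends
```

```text
blue 99 [-81.64725041   9.16987479] [-15.57703649  26.07616172]
243 388 390 [[-22.7, 17.1], [-23.1, 12.1]]
247 387 390 [[-32.4, 20.5], [-32.9, 13.0]]
251 386 389 [[-42.0, 23.9], [-42.5, 16.4]]
255 386 389 [[-51.7, 24.8], [-52.3, 17.3]]
259 386 389 [[-61.5, 25.6], [-62.1, 18.2]]
263 387 389 [[-71.5, 24.0], [-71.9, 19.1]]
267 387 389 [[-81.2, 24.9], [-81.6, 19.9]]
jaw V grid rows205-226 cols 383-400
[[ 50  50  49  49  46  45  41  45  44  45  45  45  44  45  45  44  44]
 [ 49  49  50  49  46  45  45  46  45  45  44  45  43  44  43  45  45]
 [ 50  50  50  47  44  44  44  46  45  44  44  44  44  42  45  44  45]
 [ 51  51  47  44  42  44  43  44  45  44  44  44  43  44  44  44  44]
 [ 51  49  47  46  44  45  43  44  44  45  45  44  44  44  44  44  44]
 [ 52  48  47  43  44  45  45  43  44  43  44  43  44  43  46  44  45]
 [ 47  47  45  45  43  44  42  46  48  46  44  44  43  44  44  43  43]
 [ 47  46  44  44  44  44  49  67  77  62  48  45  44  43  44  44  43]
 [ 47  44  46  51  58  61  69 109 111  92  65  47  43  46  46  45  44]
 [ 48  46  53  91 115 118 117 146 139 119  82  49  45  45  4
[... 1305 characters left out ...]
 1  2  1  2  0  0  1  1  1]
 [ 0  1 -1 -4 -5 -5 -3 -1  2  3  3  1  1  2  1  0  0]
 [ 1  0  0 -3 -5 -5 -4  0  1  4  4  2  2  2 -1  0  3]
 [ 0  0  0 -3 -5 -5 -4  0  2  5  4  3  1  0 -2  1  6]
 [ 0  0 -1 -3 -4 -4 -2  1  1  5  4  2 -1 -2 -2  4  8]
 [ 1  1  0 -3 -3 -3 -2  1  2  4  4  2 -2 -2  2  8  8]
 [ 2  0  0 -3 -4 -4 -2  2  4  4  2  0 -1 -2  5  8  9]
 [ 1  1 -1 -3 -4 -4 -2  3  4  4  0 -1 -3  2  7  7  8]
 [ 1 -1 -1 -4 -4 -3 -1  3  4  2  0 -3 -3  5  6  9  7]
 [ 2  2 -1 -3 -4 -4 -1  4  4  0 -2 -4 -1  8  6  7  6]
 [ 0  0 -2 -3 -4 -3  0  3  2  0 -4 -1  3 10  7  6  7]
 [ 1  0 -1 -3 -4 -1 -1  1  0 -2 -2 -3  6  8  7  5  8]]
(391, 212) [[53.33422104  1.86520796]]
(391, 214) [[48.36490745  2.35110081]]
```

Run:
```python
from h import *
c=dict(np.load("c.npz")); g=c["frame"].max(2).astype(np.float32)
def edges(p0,p1,z,th):
    L=np.linalg.norm(np.subtract(p1,p0)); n=int(L*4)+1
    t=np.linspace(0,1,n)[:,None]; p=(np.array(p0)*(1-t)+np.array(p1)*t)
    q=proj(c,T(.5233,-.3401,4.0,np.c_[p/1000,np.full(n,z)])).astype(np.float32)
    v=cv2.remap(g,q[:,0].copy(),q[:,1].copy(),cv2.INTER_LINEAR).ravel()
    i=np.nonzero(np.diff(np.sign(v-th)))[0]; return [p[k].round(1).tolist() for k in i],int(v.max())
for x in(50,45,40,35,30,25,-45,-60,-70,-78):
    print("pl y-prof x",x,[edges((x,75),(x,5),z,100) for z in(.016,.007)])
for x in(75,50,35,-30,-45,-55): print("dr y-prof x",x,[edges((x,5),(x,-33),z,100) for z in(.016,.007)])
for y in(31,33.5,36): print("pl x",y,[edges((20,y),(75,y),z,100) for z in(.016,.007)],[edges((-95,y),(-25,y),z,100) for z in(.016,.007)])
for y in(-13,-11.5,-10): print("dr x",y,[edges((20,y),(96,y),z,100) for z in(.016,.007)],[edges((-80,y),(-25,y),z,100) for z in(.016,.007)])
```

```text
pl y-prof x 50 [([[50.0, 40.0], [50.0, 26.5]], 180), ([[50.0, 38.2], [50.0, 24.0]], 180)]
pl y-prof x 45 [([[45.0, 40.5], [45.0, 25.2]], 180), ([[45.0, 38.8], [45.0, 23.3]], 180)]
pl y-prof x 40 [([[40.0, 41.2], [40.0, 24.8]], 180), ([[40.0, 39.5], [40.0, 22.2]], 180)]
pl y-prof x 35 [([[35.0, 42.0], [35.0, 23.8]], 180), ([[35.0, 40.0], [35.0, 21.5]], 180)]
pl y-prof x 30 [([[30.0, 42.5], [30.0, 23.3]], 180), ([[30.0, 40.5], [30.0, 21.3]], 181)]
pl y-prof x 25 [([[25.0, 43.3], [25.0, 22.5]], 180), ([[25.0, 41.2], [25.0, 20.2]], 180)]
pl y-prof x -45 [([[-45.0, 60.5], [-45.0, 5.8]], 181), ([[-45.0, 58.5]], 181)]
pl y-prof x -60 [([[-60.0, 60.8], [-60.0, 5.5]], 180), ([[-60.0, 58.8]], 181)]
pl y-prof x -70 [([[-70.0, 60.8], [-70.0, 5.2]], 181), ([[-70.0, 58.8]], 181)]
pl y-prof x -78 [([[-78.0, 60.8]], 179), ([[-78.0, 58.8]], 179)]
dr y-prof x 75 [([[75.0, -8.0], [75.0, -15.8]], 169), ([[75.0, -10.2], [75.0, -18.0]], 169)]
dr y-prof x 50 [([[50.0, -8.0], [50.0, -15.8]], 169), ([[50.0, -10.2], [50.0, -18.0]], 169)]
dr y-prof x 35 [([[35.0, -8.0], [35.0, -16.3]], 166), ([[35.0, -10.2], [
[... 296 characters left out ...]
6), ([[-55.0, 2.8], [-55.0, -4.7], [-55.0, -24.8]], 177)]
pl x 31 [([[56.2, 31.0]], 180), ([[57.2, 31.0]], 180)] [([[-83.0, 31.0]], 180), ([[-83.2, 31.0]], 180)]
pl x 33.5 [([[56.2, 33.5]], 181), ([[57.0, 33.5]], 180)] [([[-83.0, 33.5]], 180), ([[-83.2, 33.5]], 180)]
pl x 36 [([[56.2, 36.0]], 180), ([[56.2, 36.0]], 178)] [([[-83.0, 36.0]], 181), ([[-83.2, 36.0]], 181)]
dr x -13 [([[88.5, -13.0]], 171), ([[89.2, -13.0]], 173)] [([[-65.2, -13.0]], 177), ([[-64.8, -13.0]], 177)]
dr x -11.5 [([[88.5, -11.5]], 174), ([[87.7, -11.5]], 167)] [([[-65.0, -11.5]], 176), ([[-64.5, -11.5]], 177)]
dr x -10 [([[88.0, -10.0]], 169), ([[25.2, -10.0]], 158)] [([[-64.8, -10.0]], 176), ([[-64.5, -10.0]], 176)]
```

>>> apply_moves([
  [0.005,-0.0021,0.0015,0,-1],
  [0.015,-0.0021,0.0015,0,-1],
  [0.025,-0.0021,0.0015,0,-1],
  [0.03,-0.0021,0.0015,0,-1],
  [0.033,-0.0021,0.0015,0,-1],
  [0.036,-0.0021,0.0015,0,-1],
  [0.038,-0.0021,0.0015,0,-1],
  [0.039,-0.0021,0.0015,0,-1],
])

```text
time: 13.75
ee_pos: [0.5253, -0.3094, 0.014]
tcp_rot: [-12.9, 89.1, -8.9]
wrist_force: [0.1, 0.3, -1.9]
opening: 0.0169
```

Run:
```python
from h import *
go(.5236,-.3088,.006,94)
```

```text
shift [ 0.008   0.0008 -0.0018] roll [ 0.    -3.141] cur jaw 94.02 q6 -34.7 toolx [ 0.0149 -0.0023 -0.9999] p [ 0.5253 -0.3094  0.014 ] q [-30.7  13.6  -4.3  71.3   0.3 -34.7] t 13.75
```

>>> apply_moves([
  [0,0.0008,-0.002,0,-1],
  [0.001,0.0008,-0.002,0,-1],
  [0.003,0.0008,-0.002,0,-1],
  [0.005,0.0008,-0.002,0,-1],
  [0.006,0.0008,-0.002,0,-1],
  [0.006,0.0008,-0.002,0,-1],
])

```text
time: 14.35
ee_pos: [0.5232, -0.3087, 0.0077]
tcp_rot: [-12.5, 89.2, -8.5]
wrist_force: [0.0, -0.4, -1.5]
opening: 0.0166
```

>>> apply_moves([
  [0.001,0,0,0,-1],
  [0.002,0,0,0,-1],
  [0.003,0,0,0,-1],
  [0.003,0,0,0,-1],
])

```text
time: 14.75
ee_pos: [0.5235, -0.3088, 0.0052]
tcp_rot: [-13.4, 89.1, -9.3]
wrist_force: [-0.8, 0.3, 3.6]
opening: 0.017
```

>>> apply_moves([
  [0,0,0,0,-0.8],
  [0,0,0,0,-0.6],
  [0,0,0,0,-0.4],
  [0,0,0,0,-0.3],
  [-0.002,0,0,0,-0.3],
  [-0.02,0,0,0,-0.3],
  [-0.05,0,0,0,-0.3],
  [-0.1,0,0,0,-0.3],
  [-0.14,0,0,0,-0.3],
  [-0.14,0.045,0,0,-0.3],
  [-0.14,0.09,0,0,-0.3],
  [-0.14,0.09,0,0,-0.3],
], newtons=60)

```text
time: 15.95
ee_pos: [0.5149, -0.2151, 0.1457]
tcp_rot: [-10.3, 89.1, -6.1]
wrist_force: [0.7, -0.4, 1.0]
opening: 0.0302
```

Run:
```python
from h import *
go(.4935,-.0762,.028,101.75); 
t=grab("top"); b=cv2.resize(t["frame"][190:290,300:450],None,fx=5,fy=5,interpolation=cv2.INTER_CUBIC)
cv2.imwrite("pics/pp.png",b)
```

```text
shift [ 0.1171  0.1404 -0.013 ] roll [-0.132  3.01 ] cur jaw 94.2 q6 -27.0 toolx [ 0.0159 -0.0017 -0.9999] p [ 0.5149 -0.2151  0.1457] q [-22.8   4.3  -0.1  84.7   0.3 -27. ] t 15.95
```

View pics/pp.png

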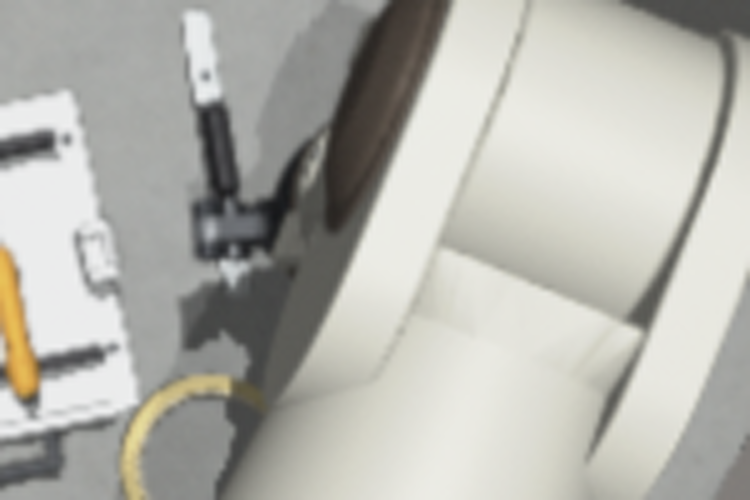

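>>> apply_moves([
  [0,0.045,-0.004,-0.05,-0.3],
  [0,0.09,-0.008,-0.1,-0.3],
  [0.01,0.13,-0.012,-0.132,-0.3],
  [0.03,0.1404,-0.013,-0.132,-0.3],
  [0.055,0.1404,-0.013,-0.132,-0.3],
  [0.055,0.1404,-0.013,-0.132,-0.3],
  [0.055,0.1404,-0.013,-0.132,-0.3],
  [0.055,0.1404,-0.013,-0.132,-0.3],
])

```text
time: 16.8
ee_pos: [0.4935, -0.0787, 0.091]
tcp_rot: [-21.4, 89.0, -9.7]
wrist_force: [-0.0, -0.2, -0.3]
opening: 0.0301
```

Run:
```python
from h import *
go(.4935,-.0762,.028,101.75)
t=grab("top"); np.savez("p2.npz",**{k:np.array(t[k]) for k in("frame","depth","camera_matrix","D","R","t")}); f=t["frame"]; hsv=cv2.cvtColor(f,cv2.COLOR_BGR2HSV)
a=np.radians(4.)
def loc(P): d=P-[.5233,-.3401]; return np.c_[np.cos(a)*d[:,0]+np.sin(a)*d[:,1],-np.sin(a)*d[:,0]+np.cos(a)*d[:,1]]*1000
m=cv2.inRange(hsv,(100,100,40),(130,255,255))>0; m[:200]=0;m[:,:370]=0;m[:,415:]=0;m[290:]=0
v,u=np.nonzero(m); q=loc(onplane(t,np.c_[u,v],.017)); print("blue",len(q),q.min(0),q.max(0),q.mean(0), cv2.minAreaRect(q.astype(np.float32)))
X=cloud(t); w=X[v,u,2]; print("z blue vs foam",np.nanmedian(w[q[:,0]<-60]),np.nanmedian(w[q[:,0]>-40]),np.nanmedian(X[268:274,395:410,2]),np.nanmedian(X[205:210,385:400,2]))
print(cams.spot_in("pliers","top")[:1],cams.spot_in("hold_bar","top")[:1])
cv2.imwrite("pics/q.png",cv2.resize(f[190:290,360:445],None,fx=6,fy=6,interpolation=cv2.INTER_CUBIC))
```

```text
shift [ 0.063   0.0029 -0.0006] roll [-1.000e-03  3.141e+00] cur jaw 101.69 q6 -20.7 toolx [ 0.0174 -0.003  -0.9998] p [ 0.4935 -0.0787  0.091 ] q [ -9.1  -3.3 -13.8  78.5  -0.  -20.7] t 16.8
blue 202 [-79.59146064   9.68437735] [-11.34758559  59.63944396] [-46.4162064  35.3312304] ((-46.65857696533203, 33.57151794433594), (49.32602310180664, 68.71723175048828), 85.5611801147461)
z blue vs foam 0.018081382356532266 0.017287837639567948 0.014518628867595165 0.014097054483284247
[{'rect': [381.1, 217.6, 397.9, 267.5], 'confidence': 0.56}] []
```

>>> apply_moves([
  [0.02,0.0029,-0.001,0,-0.3],
  [0.04,0.0029,-0.001,0,-0.3],
  [0.055,0.0029,-0.001,0,-0.3],
  [0.062,0.0029,-0.001,0,-0.3],
  [0.064,0.0029,-0.001,0,-0.3],
  [0.064,0.0029,-0.001,0,-0.3],
  [0.064,0.0029,-0.001,0,-0.3],
], newtons=25)

```text
time: 17.65
ee_pos: [0.4935, -0.0761, 0.0276]
tcp_rot: [-21.2, 88.9, -9.5]
wrist_force: [-0.2, -0.0, -0.2]
opening: 0.03
```

Run:
```python
from h import *
go(.4935,-.0762,.028,101.75); print(bot.get_obs()["wrist_force"])
```

```text
shift [-0.0004 -0.0001 -0.    ] roll [-1.000e-03  3.141e+00] cur jaw 101.7 q6 -20.5 toolx [ 0.0186 -0.0031 -0.9998] p [ 0.4935 -0.0761  0.0276] q [ -8.8  -1.9 -19.6  71.3  -0.  -20.5] t 17.65
[-0.23727424 -0.03405649 -0.20780254]
```

>>> apply_moves([
  [0,0,0,0,-0.5],
  [0,0,0,0,-0.6],
  [0,0,0,0,-0.7],
  [0,0,0,0,-0.8],
  [0,0,0,0,-1],
  [0,0,0,0,-1],
])

```text
time: 18.25
ee_pos: [0.4941, -0.0767, 0.0283]
tcp_rot: [-24.0, 88.8, -12.3]
wrist_force: [0.8, -5.2, 4.6]
opening: 0.0149
```

>>> apply_moves([
  [0,0,0,0,-1],
  [0,0,0,0,-1],
  [-0.008,0,0,0,-1],
  [-0.016,0,0,0,-1],
  [-0.03,0,0,0,-1],
  [-0.05,0,0,0,-1],
  [-0.075,0,0,0,-1],
  [-0.095,0,0,0,-1],
  [-0.1,0,0,0,-1],
  [-0.1,0,0,0,-1],
  [-0.1,0,0,0,-1],
], newtons=60)

```text
time: 19.35
ee_pos: [0.4917, -0.0761, 0.1275]
tcp_rot: [-23.7, 88.9, -12.1]
wrist_force: [-0.7, -0.2, -0.8]
opening: 0.0139
```

Run:
```python
from h import *
S=T(.5233,-.3408,4.0,[[.001,-.0115]])[0]; print(S)
go(S[0]+.0,S[1]-.0015,.05,94); o=bot.get_obs(); print(o["wrist_force"],o["torque"],o["opening"])
```

```text
[ 0.52509976 -0.35220223]
shift [ 0.0793 -0.278  -0.025 ] roll [ 0.134 -3.007] cur jaw 101.69 q6 -20.5 toolx [ 0.019  -0.0041 -0.9998] p [ 0.4917 -0.0761  0.1275] q [ -8.8  -4.1 -10.6  82.5  -0.1 -20.5] t 19.35
[-0.67744969 -0.23048098 -0.83804508] [-0.03451102 -0.00992444 -0.03902584] 0.013910839808203406
```

>>> apply_moves([
  [0,-0.045,-0.004,0.03,-1],
  [0,-0.09,-0.008,0.06,-1],
  [0,-0.135,-0.012,0.1,-1],
  [0,-0.18,-0.016,0.134,-1],
  [0,-0.225,-0.02,0.134,-1],
  [0.02,-0.265,-0.024,0.134,-1],
  [0.05,-0.278,-0.025,0.134,-1],
  [0.075,-0.278,-0.025,0.134,-1],
  [0.08,-0.278,-0.025,0.134,-1],
  [0.08,-0.278,-0.025,0.134,-1],
  [0.08,-0.278,-0.025,0.134,-1],
])

```text
time: 20.45
ee_pos: [0.5255, -0.3535, 0.0504]
tcp_rot: [-17.1, 88.8, -13.0]
wrist_force: [0.3, 0.4, -0.7]
opening: 0.0135
```

Run:
```python
from h import *
go(.5251,-.3537,.006,94)
t=grab("top"); f=t["frame"]; hsv=cv2.cvtColor(f,cv2.COLOR_BGR2HSV)
o=bot.get_obs(); x,y=o["ee_pos"][:2]; a=np.radians(4)
def loc(P): d=P-[x,y]; return np.c_[np.cos(a)*d[:,0]+np.sin(a)*d[:,1],-np.sin(a)*d[:,0]+np.cos(a)*d[:,1]]*1000
m=cv2.inRange(hsv,(8,110,60),(30,255,255))>0; m[:200]=0;m[:,:370]=0;m[:,440:]=0;m[280:]=0
v,u=np.nonzero(m); print("orange px",len(u))
q=loc(onplane(t,np.c_[u,v],.06))
for r in sorted(set(v)): k=v==r; print(r,u[k].min(),u[k].max(),q[k].round(1)[[0,-1]].tolist())
for xx in(0,20,40,60,74,86): print(xx,proj(t,[T(x,y,4,[[xx/1000,0,.06]])[0]])[0].round(1))
np.set_printoptions(linewidth=200); print(f[195:225,398:418].max(2))
cv2.imwrite("pics/hd.png",cv2.resize(f[190:290,360:445],None,fx=6,fy=6,interpolation=cv2.INTER_CUBIC))
```

```text
shift [ 0.0444  0.0001 -0.0013] roll [ 1.000e-03 -3.141e+00] cur jaw 94.05 q6 -38.2 toolx [ 0.02   -0.0046 -0.9998] p [ 0.5255 -0.3535  0.0504] q [-34.1  15.5   2.1  75.5   0.4 -38.2] t 20.45
orange px 90
240 410 412 [[-19.2, 7.4], [-19.6, 2.4]]
241 410 413 [[-21.7, 7.7], [-22.2, 0.1]]
242 410 414 [[-24.1, 7.9], [-24.9, -2.2]]
243 410 414 [[-26.6, 8.1], [-27.4, -2.0]]
244 410 415 [[-29.0, 8.4], [-30.0, -4.3]]
245 411 415 [[-31.7, 6.1], [-32.5, -4.0]]
246 410 415 [[-34.0, 8.8], [-35.0, -3.8]]
247 410 416 [[-36.4, 9.1], [-37.6, -6.1]]
248 410 416 [[-38.9, 9.3], [-40.1, -5.8]]
249 410 416 [[-41.3, 9.5], [-42.6, -5.6]]
250 410 416 [[-43.8, 9.8], [-45.0, -5.4]]
251 411 416 [[-46.5, 7.5], [-47.5, -5.1]]
252 411 416 [[-48.9, 7.7], [-49.9, -4.9]]
253 411 416 [[-51.4, 8.0], [-52.4, -4.7]]
254 411 416 [[-53.8, 8.2], [-54.9, -4.4]]
255 412 415 [[-56.5, 5.9], [-57.1, -1.7]]
0 [412.2 232.1]
20 [411.4 224. ]
40 [410.6 216. ]
60 [409.8 208.1]
74 [409.2 202.5]
86 [408.8 197.7]
[[177 177 177 177 176 166 164 163 158 158 157 154 145 133 132 131 131 131 119 107]
 [154 150 149 149 146 125 121 120 104 102
[... 1666 characters left out ...]
42 184  85  45  46  46  46  40  37]
 [ 52  51  49  46  46  48  80 135  83  67  68 139 184  85  46  46  44  41  35  33]
 [ 51  49  46  45  46  48  77 133  85  77  67 135 178  86  46  44  39  35  33  37]
 [ 51  50  47  46  46  47  75 132  90  93  67 126 170  93  48  38  34  31  33  36]
 [ 52  47  47  46  48  46  71 121  92 103  64 121 164  99  49  33  33  32  34  38]
 [ 49  46  45  45  44  48  66 111  94 118  65 106 147 103  48  32  31  35  35  39]
 [ 48  47  46  44  45  46  62 100 101 128  64  87 128 114  53  32  32  41  43  48]
 [ 45  47  45  47  44  47  59 102 130 132  62  71 103  94  46  31  32  39  42  59]
 [ 47  46  46  45  46  47  60 107 144 130  61  56  68  56  34  31  38  40  41  59]]
```

>>> apply_moves([
  [0.005,-0.0006,-0.0019,0,-1],
  [0.015,-0.0006,-0.0019,0,-1],
  [0.025,-0.0006,-0.0019,0,-1],
  [0.03,-0.0006,-0.0019,0,-1],
  [0.03,-0.0006,-0.0019,0,-1],
  [0.03,-0.0006,-0.0019,0,-1],
])

```text
time: 21.1
ee_pos: [0.5245, -0.3545, 0.0207]
tcp_rot: [-17.7, 88.8, -13.6]
wrist_force: [0.7, -0.5, -0.4]
opening: 0.0137
```

Run:
```python
from h import *
go(.5245,-.3543,.006,94)
```

```text
shift [ 0.0147  0.0003 -0.0003] roll [ 1.000e-03 -3.141e+00] cur jaw 94.05 q6 -38.3 toolx [ 0.0204 -0.0049 -0.9998] p [ 0.5245 -0.3545  0.0207] q [-34.2  16.2  -0.4  72.3   0.4 -38.3] t 21.1
```

>>> apply_moves([
  [0.003,0.0003,-0.0003,0,-1],
  [0.006,0.0003,-0.0003,0,-1],
  [0.009,0.0003,-0.0003,0,-1],
  [0.011,0.0003,-0.0003,0,-1],
  [0.0125,0.0003,-0.0003,0,-1],
  [0.013,0.0003,-0.0003,0,-1],
])

```text
time: 21.7
ee_pos: [0.5244, -0.3542, 0.0075]
tcp_rot: [-17.4, 88.8, -13.4]
wrist_force: [0.7, 0.5, -1.2]
opening: 0.0138
```

>>> apply_moves([
  [0.001,0,0,0,-1],
  [0.002,0,0,0,-1],
  [0.0025,0,0,0,-1],
  [0.0025,0,0,0,-1],
])

```text
time: 22.1
ee_pos: [0.5245, -0.3543, 0.0055]
tcp_rot: [-17.8, 88.8, -13.8]
wrist_force: [-1.0, 0.9, 4.2]
opening: 0.0139
```

>>> apply_moves([
  [0,0,0,0,-0.8],
  [0,0,0,0,-0.6],
  [0,0,0,0,-0.45],
  [0,0,0,0,-0.45],
  [-0.002,0,0,0,-0.45],
  [-0.02,0,0,0,-0.45],
  [-0.05,0,0,0,-0.45],
  [-0.1,0,0,0,-0.45],
  [-0.15,0,0,0,-0.45],
  [-0.15,0.05,0,0,-0.45],
  [-0.15,0.1,0,0,-0.45],
  [-0.15,0.15,0,0,-0.45],
])

```text
time: 23.3
ee_pos: [0.5106, -0.2027, 0.155]
tcp_rot: [-17.9, 88.7, -13.9]
wrist_force: [1.3, 0.1, -0.3]
opening: 0.0237
```

>>> apply_moves([
  [0,0.05,0,0,-0.45],
  [0,0.1,0,0,-0.45],
  [0,0.15,0,0,-0.45],
  [0,0.2,0,0,-0.45],
  [0,0.2,0,0,-0.45],
  [0,0.2,0,0,-0.45],
])

```text
time: 23.9
ee_pos: [0.4968, -0.0021, 0.1539]
tcp_rot: [-18.1, 88.7, -14.0]
wrist_force: [0.1, -0.0, -0.5]
opening: 0.0234
```

Run:
```python
from h import *
t=grab("top"); f=t["frame"]; hsv=cv2.cvtColor(f,cv2.COLOR_BGR2HSV); X=cloud(t)
a=np.radians(4.)
def loc(P): d=P-[.5233,-.3408]; return np.c_[np.cos(a)*d[:,0]+np.sin(a)*d[:,1],-np.sin(a)*d[:,0]+np.cos(a)*d[:,1]]*1000
for n,lo,hi,z in(("blue",(100,100,40),(130,255,255),.019),("orange",(8,110,60),(30,255,255),.017)):
    m=cv2.inRange(hsv,lo,hi)>0; m[:195]=0;m[:,:370]=0;m[:,440:]=0;m[280:]=0
    v,u=np.nonzero(m); q=loc(onplane(t,np.c_[u,v],z)); print(n,len(q),q.min(0),q.max(0),q.mean(0),cv2.minAreaRect(q.astype(np.float32)),"z",np.nanpercentile(X[v,u,2],[25,50,75,90]))
    k=(q[:,0]<-45); print("slope",[q[(q[:,0]<l+20)&(q[:,0]>l)].mean(0).round(2).tolist() for l in(-60,-40,-20)])
print("foam",np.nanmedian(X[268:274,395:410,2]))
for k in("hold_bar","pliers","driver","tweezers","gauge","tape_roll","jar_flux","solvent_bottle"): print(k,[(np.round(r["rect"],1).tolist(),round(r["confidence"],2)) for r in cams.spot_in(k,"top")[:1]])
b=X[205:260,325:360].reshape(-1,3); s=b[b[:,2]>.005]; print("bar pts",len(s),np.nanmedian(s[:,2]),cv2.minAreaRect((s[:,:2]*1000).astype(np.float32)))
cv2.imwrite("pics/end.png",cv2.resize(f[185:290,320:450],None,fx=6,fy=5.7,interpolation=cv2.INTER_CUBIC))
print(bot.get_obs()["ee_pos"],bot.get_obs()["wrist_force"])
```

```text
blue 202 [-79.71511338  10.87508698] [-11.37224668  60.75026944] [-46.43490638  36.63950533] ((-46.63117980957031, 34.72437286376953), (49.24714279174805, 68.61618041992188), 85.5611801147461) z [0.01552644 0.0173905  0.01968273 0.02116582]
slope [[-50.54, 37.23], [-30.31, 35.13], [-15.67, 35.76]]
orange 164 [-56.91398069 -19.18639516] [15.53428738 -1.18532527] [-21.27649946 -10.36614422] ((-20.714847564697266, -9.34876823425293), (72.6054916381836, 17.868051528930664), 1.7767560482025146) z [0.01662005 0.01933905 0.02168857 0.023503  ]
slope [[-48.23, -10.01], [-30.12, -10.53], [-9.91, -10.7]]
foam 0.01328389343651893
hold_bar [([334.6, 196.7, 349.7, 254.0], 0.84)]
pliers [([401.6, 203.3, 411.7, 255.5], 0.71)]
driver [([295.2, 204.6, 328.6, 286.2], 0.52)]
tweezers [([403.6, 215.9, 410.0, 260.9], 0.34)]
gauge []
tape_roll [([324.5, 264.6, 359.2, 300.4], 0.57)]
jar_flux [([309.2, 159.4, 332.5, 180.8], 0.64)]
solvent_bottle [([257.6, 143.4, 286.8, 177.6], 0.61)]
bar pts 262 0.011578535690736587 ((538.7274169921875, -180.0598907470703), (121.77215576171875, 44.494056701660156), 12.992745399475098)
[ 0.49682236 -0.00396234  0.15353867] [ 0.74047     0.10185667 -0.14437541]
```

View pics/end.png

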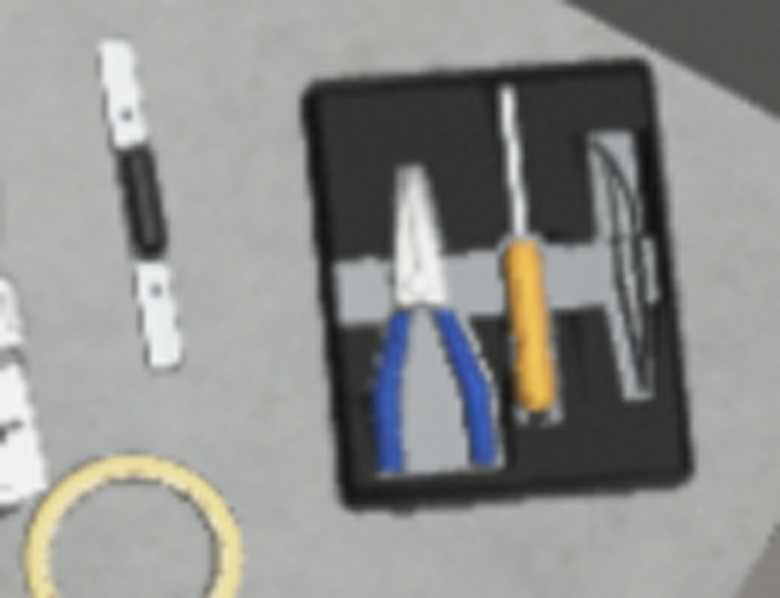

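```bash
python3 -c "
from workcell import bot
print(bot.job_done(), bot.get_obs()['time'])"
```

```text
the job is handed in; nothing more can be done
the job is handed in; nothing more can be done
```

I handed the job in at about 24 s. The bar lies flat on the bench, grip up, between the carrier and the tray. The pliers and the screwdriver are each down in their own cut-out.

- **Pliers:** the top camera puts the handles about 1 mm off the seat across the cut-out. Before release the floor pushed back with about 5 N, with the underside at about 7 mm. By depth they stand about 3 to 4 mm above the foam, where 4 mm is expected.
- **Screwdriver:** it is about 1 to 2 mm off the seat, and the contact came at the same underside height. By depth the handle stands about 6 mm above the foam; its crest should be 7 mm.
- **Tweezers and bystanders:** the tweezers, tape, jar and bottle show no visible change.
- **Checks that failed or disagreed:**
  - In the last picture the detector did not report the gauge. It probably sits under the arm, and nothing came near it.
  - It put the names "pliers" and "driver" on the wrong things there, so for those two I relied on colour, depth and the picture itself.
  - Held over the tray, the tools showed about 1.5 to 2.5 mm off the robot's own position in the top camera, so I aimed by the camera. Both then went in without side contact.
- **Tool tilt:** it crept from about 0 to 1.3° over the run, with no visible effect on the placing.

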